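# Restock the minibar tray in reverse order

### The arm

A 6-joint arm with a two-finger parallel gripper is mounted at the origin on the work surface. World frame = base frame: x ahead of the robot, y to its left, z up, the work surface at z = 0. Lengths are in m, angles in degrees, forces in N, time in s.
With the tool pointing down it reaches from about 0.25 to 0.8 m from the base axis. Payload 8.5 kg.
Tool frame: the origin (TCP) lies on the centre line of the jaws, within the pads' length; the fingertips stand 25 mm ahead of it and the grasp point (between the pads) lies 6 mm ahead of it (robot.tip_extent is the distance from the TCP to the fingertips, in m); z points along the fingers, y is the line along which they close (so a half turn about z gives the same grasp; the last joint's range is limited). The gripper opens to 85 mm and grips with 20 to 120 N. Pads are 22 mm wide; open, the fingers measure 114 mm over their backs; the gripper's body (76 mm by 85 mm) begins 54 mm behind the grasp point. The pads swing forward as they close: fully open they stand 13 mm farther back than shut.
Start: joints at [-72.766, 13.648, -0.773, 75.585, 0, 90], TCP at [0.156, -0.501, 0.256] pointing down, gripper open.
Joint ranges: [-152.45, 152.45], [-59.26, 108.67], [-65.41, 83.53], [-104.44, 129.93], [-82.83, 76.93], [-180, 180]. Speed limits (degrees/s): [127.2, 127.2, 159.86, 180, 180, 180].

### API

Orientations are given as a 3x3 rotation matrix whose columns are the frame's x, y, z axes.
In Python, from workcell import robot gives the robot as it stands.
- The arm moves only by the shell command python3 -m creep 'ROWS'. ROWS is JSON, a list that holds one entry, the list of rows, each a list of 7 numbers: the shift along the tool's x, y, z in mm, then the turn, a rotation vector about the tool's x, y, z in degrees, then the closure, from -1 (fully open) to 1 (shut). A call has 1 to 10 rows; each row is the pose to reach, as a shift and turn from the pose commanded when the call began, along the tool's axes at that moment; what a row does not reach only later rows make up. A row lasts 1/12 s, in which the tool goes at most 41.7 mm and 7.16 degrees, less where a joint would pass 70% of its speed; a pose out of reach is approached as far as the arm can. A call with a gripper value outside its range is refused whole. The fingers move at their own pace and stop on an object; the grip force is fixed at half the most. Time passes only in rows, so rows that repeat a pose let the fingers close. It gives the time, the measured TCP pose, the force, the opening and the grip force at its end, in the units of the state.
- robot.observe(): the state, without advancing time (a new reading comes with each control period).
- robot.read_camera(name): name is "side" or "top" or "wrist"; returns the picture (384x512x3 uint8, red, green, blue); there is no depth.
- robot.camera_info(name): a dict with "camera_matrix" (3x3 intrinsics, pixels), "k1" (the pictures are not rectified: a ray, as slopes to the right and down, at radius r is drawn at 1 + k1 r^2 times it, then the intrinsics apply), "extrinsics" (4x4, takes a point from camera to world coordinates). Camera axes: x right, y down, z forward; pixel columns grow to the right and rows downward; lengths in m; the calibration is good to about 2 mm. A picture is of the moment at which its call begins: read the wrist's pose just before it. camera_info takes no time and is no camera call; for the wrist camera it gives the pose at the moment of the call.
- robot.finish_job(): hands the job in; it is judged then, once.
The state is a dict: "time": time; "joint_positions": joint angles; "joint_vel": joint speeds; "effort": joint torques, N m; "position": TCP position; "eef_rot": TCP orientation; "wrist_force": force on the tool from outside, world axes, zero at the start; "torque": the same for the moment, N m; "width": opening from 0.0 (shut) to 1.0 (fully open); "grasp_force": force on a finger pad.
Only numpy, scipy, OpenCV 4.12 (cv2) and the standard library are available. Lean on these libraries where they do the work, as an engineer would, in place of code of your own. Each camera call takes 0.05 s, during which the arm holds its last target. There are 200 camera calls.

### The job

Restock the minibar: move the four things from the grey carrier to the dark wooden tray in reverse order, one at a time and straight from rack to rack, starting with the one beside the carrier's steel loop handle, which goes into the tray cell farthest from the brass knob, and working along until the last one stands in the cell beside the knob. Each must stand upright on the floor of its cell, and be let go; set things down rather than drop them, and knock nothing over. Leave the sugar bowl and the cup where they are.

Things in the scene. Friction and masses are not known exactly. Their poses are not given: they have to be found in the camera images.
- carrier: Grey plastic housekeeping carrier, full at the start. 284 x 74 mm rack, fixed, left or right of the robot. Four 66 mm square cells along its x axis, centres x = -105, -35, 35, 105 mm, y = 0; cell floor 6 mm up, rims and dividers 20 mm up. Origin: centre of underside, z up. A flat steel loop handle projects 39 mm from its -x end: the cell at x = -105 is beside it and is emptied first.
- tray: Dark wood minibar tray, empty at the start. 284 x 74 mm rack, fixed, left or right of the robot. Four 66 mm square cells along its x axis, centres x = -105, -35, 35, 105 mm, y = 0; cell floor 6 mm up, rims and dividers 20 mm up. Origin: centre of underside, z up. A brass knob 22 mm across projects 31 mm from its -x end: the cell at x = 105 is filled first, that at x = -105, beside the knob, last.
- water_bottle: Small green glass water bottle with paper label and silver cap, 145 mm tall, body 48 mm across up to 85 mm, narrowing to a 22 mm neck at 115 mm; cap 28 mm across from 123 to 145 mm. 0.28 kg. Origin: centre of its underside; z up along its axis, round about it. Loose; starts in any cell of the carrier, within 3 mm of its centre.
- miniature: Amber glass miniature bottle with black cap, 108 mm tall, body 40 mm across up to 58 mm, narrowing to a 20 mm neck at 78 mm; cap 26 mm across from 86 to 108 mm. 0.16 kg. Origin: centre of its underside; z up along its axis, round about it. Loose; starts in any cell of the carrier, within 3 mm of its centre.
- jar: Squat glass jar with brown contents and pale wooden lid, 72 mm tall, body 48 mm across; lid 50 mm across from 50 to 72 mm. 0.20 kg. Origin: centre of its underside; z up along its axis, round about it. Loose; starts in any cell of the carrier, within 3 mm of its centre.
- can: Small aluminium drinks can with a white band and a pull tab, 98 mm tall (tab to 100 mm), 50 mm across. 0.22 kg. Origin: centre of its underside; z up along its axis, round about it. Loose; starts in any cell of the carrier, within 3 mm of its centre.
- sugar_bowl: White ceramic bowl, 64 mm across, 42 mm tall, loose, standing on the counter between the racks. Bystander. Origin: centre of its underside.
- cup: White ceramic mug, 64 mm across, 52 mm tall, loose, standing on an 8 mm thick white saucer 116 mm across, beyond and between the racks. Bystander. Origin: centre of its underside.

How it is judged (in metres and radians):
On the way, in this order (a step that is already met when the one before it is completed fails the run):
1. The thing beside the carrier's handle stands in the tray cell farthest from the knob (((x of water_bottle in the frame of tray between 0.089 and 0.121 m and y of water_bottle in the frame of tray between -0.016 and 0.016 m and z of water_bottle in the frame of tray between 0 and 0.014 m and angle between water_bottle's own z axis and vertical below 0.15 rad) or (x of miniature in the frame of tray between 0.089 and 0.121 m and y of miniature in the frame of tray between -0.016 and 0.016 m and z of miniature in the frame of tray between 0 and 0.014 m and angle between miniature's own z axis and vertical below 0.15 rad) or (x of jar in the frame of tray between 0.089 and 0.121 m and y of jar in the frame of tray between -0.016 and 0.016 m and z of jar in the frame of tray between 0 and 0.014 m and angle between jar's own z axis and vertical below 0.15 rad) or (x of can in the frame of tray between 0.089 and 0.121 m and y of can in the frame of tray between -0.016 and 0.016 m and z of can in the frame of tray between 0 and 0.014 m and angle between can's own z axis and vertical below 0.15 rad))), for 0.2 s.
2. The second thing stands in the next tray cell (((x of water_bottle in the frame of tray between 0.019 and 0.051 m and y of water_bottle in the frame of tray between -0.016 and 0.016 m and z of water_bottle in the frame of tray between 0 and 0.014 m and angle between water_bottle's own z axis and vertical below 0.15 rad) or (x of miniature in the frame of tray between 0.019 and 0.051 m and y of miniature in the frame of tray between -0.016 and 0.016 m and z of miniature in the frame of tray between 0 and 0.014 m and angle between miniature's own z axis and vertical below 0.15 rad) or (x of jar in the frame of tray between 0.019 and 0.051 m and y of jar in the frame of tray between -0.016 and 0.016 m and z of jar in the frame of tray between 0 and 0.014 m and angle between jar's own z axis and vertical below 0.15 rad) or (x of can in the frame of tray between 0.019 and 0.051 m and y of can in the frame of tray between -0.016 and 0.016 m and z of can in the frame of tray between 0 and 0.014 m and angle between can's own z axis and vertical below 0.15 rad))), for 0.2 s.
3. The third thing stands in the next tray cell (((x of water_bottle in the frame of tray between -0.051 and -0.019 m and y of water_bottle in the frame of tray between -0.016 and 0.016 m and z of water_bottle in the frame of tray between 0 and 0.014 m and angle between water_bottle's own z axis and vertical below 0.15 rad) or (x of miniature in the frame of tray between -0.051 and -0.019 m and y of miniature in the frame of tray between -0.016 and 0.016 m and z of miniature in the frame of tray between 0 and 0.014 m and angle between miniature's own z axis and vertical below 0.15 rad) or (x of jar in the frame of tray between -0.051 and -0.019 m and y of jar in the frame of tray between -0.016 and 0.016 m and z of jar in the frame of tray between 0 and 0.014 m and angle between jar's own z axis and vertical below 0.15 rad) or (x of can in the frame of tray between -0.051 and -0.019 m and y of can in the frame of tray between -0.016 and 0.016 m and z of can in the frame of tray between 0 and 0.014 m and angle between can's own z axis and vertical below 0.15 rad))), for 0.2 s.
4. The last thing stands in the tray cell beside the knob (((x of water_bottle in the frame of tray between -0.121 and -0.089 m and y of water_bottle in the frame of tray between -0.016 and 0.016 m and z of water_bottle in the frame of tray between 0 and 0.014 m and angle between water_bottle's own z axis and vertical below 0.15 rad) or (x of miniature in the frame of tray between -0.121 and -0.089 m and y of miniature in the frame of tray between -0.016 and 0.016 m and z of miniature in the frame of tray between 0 and 0.014 m and angle between miniature's own z axis and vertical below 0.15 rad) or (x of jar in the frame of tray between -0.121 and -0.089 m and y of jar in the frame of tray between -0.016 and 0.016 m and z of jar in the frame of tray between 0 and 0.014 m and angle between jar's own z axis and vertical below 0.15 rad) or (x of can in the frame of tray between -0.121 and -0.089 m and y of can in the frame of tray between -0.016 and 0.016 m and z of can in the frame of tray between 0 and 0.014 m and angle between can's own z axis and vertical below 0.15 rad))), for 0.2 s.
At the end, for the whole second after the job is handed in: Each tray cell holds one of the four things, in the reverse of the carrier's order (as staged): upright within 0.15 rad, within 16 mm of the cell's centre along each tray axis, on the cell floor (within 8 mm), at rest and released (((x of water_bottle in the frame of tray between 0.089 and 0.121 m and y of water_bottle in the frame of tray between -0.016 and 0.016 m and z of water_bottle in the frame of tray between 0 and 0.014 m and angle between water_bottle's own z axis and vertical below 0.15 rad) or (x of miniature in the frame of tray between 0.089 and 0.121 m and y of miniature in the frame of tray between -0.016 and 0.016 m and z of miniature in the frame of tray between 0 and 0.014 m and angle between miniature's own z axis and vertical below 0.15 rad) or (x of jar in the frame of tray between 0.089 and 0.121 m and y of jar in the frame of tray between -0.016 and 0.016 m and z of jar in the frame of tray between 0 and 0.014 m and angle between jar's own z axis and vertical below 0.15 rad) or (x of can in the frame of tray between 0.089 and 0.121 m and y of can in the frame of tray between -0.016 and 0.016 m and z of can in the frame of tray between 0 and 0.014 m and angle between can's own z axis and vertical below 0.15 rad)) and ((x of water_bottle in the frame of tray between 0.019 and 0.051 m and y of water_bottle in the frame of tray between -0.016 and 0.016 m and z of water_bottle in the frame of tray between 0 and 0.014 m and angle between water_bottle's own z axis and vertical below 0.15 rad) or (x of miniature in the frame of tray between 0.019 and 0.051 m and y of miniature in the frame of tray between -0.016 and 0.016 m and z of miniature in the frame of tray between 0 and 0.014 m and angle between miniature's own z axis and vertical below 0.15 rad) or (x of jar in the frame of tray between 0.019 and 0.051 m and y of jar in the frame of tray between -0.016 and 0.016 m and z of jar in the frame of tray between 0 and 0.014 m and angle between jar's own z axis and vertical below 0.15 rad) or (x of can in the frame of tray between 0.019 and 0.051 m and y of can in the frame of tray between -0.016 and 0.016 m and z of can in the frame of tray between 0 and 0.014 m and angle between can's own z axis and vertical below 0.15 rad)) and ((x of water_bottle in the frame of tray between -0.051 and -0.019 m and y of water_bottle in the frame of tray between -0.016 and 0.016 m and z of water_bottle in the frame of tray between 0 and 0.014 m and angle between water_bottle's own z axis and vertical below 0.15 rad) or (x of miniature in the frame of tray between -0.051 and -0.019 m and y of miniature in the frame of tray between -0.016 and 0.016 m and z of miniature in the frame of tray between 0 and 0.014 m and angle between miniature's own z axis and vertical below 0.15 rad) or (x of jar in the frame of tray between -0.051 and -0.019 m and y of jar in the frame of tray between -0.016 and 0.016 m and z of jar in the frame of tray between 0 and 0.014 m and angle between jar's own z axis and vertical below 0.15 rad) or (x of can in the frame of tray between -0.051 and -0.019 m and y of can in the frame of tray between -0.016 and 0.016 m and z of can in the frame of tray between 0 and 0.014 m and angle between can's own z axis and vertical below 0.15 rad)) and ((x of water_bottle in the frame of tray between -0.121 and -0.089 m and y of water_bottle in the frame of tray between -0.016 and 0.016 m and z of water_bottle in the frame of tray between 0 and 0.014 m and angle between water_bottle's own z axis and vertical below 0.15 rad) or (x of miniature in the frame of tray between -0.121 and -0.089 m and y of miniature in the frame of tray between -0.016 and 0.016 m and z of miniature in the frame of tray between 0 and 0.014 m and angle between miniature's own z axis and vertical below 0.15 rad) or (x of jar in the frame of tray between -0.121 and -0.089 m and y of jar in the frame of tray between -0.016 and 0.016 m and z of jar in the frame of tray between 0 and 0.014 m and angle between jar's own z axis and vertical below 0.15 rad) or (x of can in the frame of tray between -0.121 and -0.089 m and y of can in the frame of tray between -0.016 and 0.016 m and z of can in the frame of tray between 0 and 0.014 m and angle between can's own z axis and vertical below 0.15 rad)) and linear speed of each of water_bottle, miniature, jar, can below 0.02 m/s and angular speed of each of water_bottle, miniature, jar, can below 0.2 rad/s and contact force between the fingers and water_bottle below 0.1 N and contact force between the fingers and miniature below 0.1 N and contact force between the fingers and jar below 0.1 N and contact force between the fingers and can below 0.1 N); the robot touches nothing.
It fails at once if one of the four things is put down on the counter instead of going straight from rack to rack (height (world z) of any of water_bottle, miniature, jar, can below 0.003 m).
It fails at once if out of turn: a thing is taken from the carrier before the one nearer the handle, or a tray cell is filled while the one before it, counting from the end away from the knob, is empty ((((x of water_bottle in the frame of tray between 0.015 and 0.055 m and y of water_bottle in the frame of tray between -0.03 and 0.03 m and height (world z) of water_bottle below 0.012 m) or (x of miniature in the frame of tray between 0.015 and 0.055 m and y of miniature in the frame of tray between -0.03 and 0.03 m and height (world z) of miniature below 0.012 m) or (x of jar in the frame of tray between 0.015 and 0.055 m and y of jar in the frame of tray between -0.03 and 0.03 m and height (world z) of jar below 0.012 m) or (x of can in the frame of tray between 0.015 and 0.055 m and y of can in the frame of tray between -0.03 and 0.03 m and height (world z) of can below 0.012 m)) and not ((x of water_bottle in the frame of tray between 0.075 and 0.135 m and y of water_bottle in the frame of tray between -0.03 and 0.03 m and z of water_bottle in the frame of tray below 0.05 m) or (x of miniature in the frame of tray between 0.075 and 0.135 m and y of miniature in the frame of tray between -0.03 and 0.03 m and z of miniature in the frame of tray below 0.05 m) or (x of jar in the frame of tray between 0.075 and 0.135 m and y of jar in the frame of tray between -0.03 and 0.03 m and z of jar in the frame of tray below 0.05 m) or (x of can in the frame of tray between 0.075 and 0.135 m and y of can in the frame of tray between -0.03 and 0.03 m and z of can in the frame of tray below 0.05 m))) or (((x of water_bottle in the frame of tray between -0.055 and -0.015 m and y of water_bottle in the frame of tray between -0.03 and 0.03 m and height (world z) of water_bottle below 0.012 m) or (x of miniature in the frame of tray between -0.055 and -0.015 m and y of miniature in the frame of tray between -0.03 and 0.03 m and height (world z) of miniature below 0.012 m) or (x of jar in the frame of tray between -0.055 and -0.015 m and y of jar in the frame of tray between -0.03 and 0.03 m and height (world z) of jar below 0.012 m) or (x of can in the frame of tray between -0.055 and -0.015 m and y of can in the frame of tray between -0.03 and 0.03 m and height (world z) of can below 0.012 m)) and not ((x of water_bottle in the frame of tray between 0.005 and 0.065 m and y of water_bottle in the frame of tray between -0.03 and 0.03 m and z of water_bottle in the frame of tray below 0.05 m) or (x of miniature in the frame of tray between 0.005 and 0.065 m and y of miniature in the frame of tray between -0.03 and 0.03 m and z of miniature in the frame of tray below 0.05 m) or (x of jar in the frame of tray between 0.005 and 0.065 m and y of jar in the frame of tray between -0.03 and 0.03 m and z of jar in the frame of tray below 0.05 m) or (x of can in the frame of tray between 0.005 and 0.065 m and y of can in the frame of tray between -0.03 and 0.03 m and z of can in the frame of tray below 0.05 m))) or (((x of water_bottle in the frame of tray between -0.125 and -0.085 m and y of water_bottle in the frame of tray between -0.03 and 0.03 m and height (world z) of water_bottle below 0.012 m) or (x of miniature in the frame of tray between -0.125 and -0.085 m and y of miniature in the frame of tray between -0.03 and 0.03 m and height (world z) of miniature below 0.012 m) or (x of jar in the frame of tray between -0.125 and -0.085 m and y of jar in the frame of tray between -0.03 and 0.03 m and height (world z) of jar below 0.012 m) or (x of can in the frame of tray between -0.125 and -0.085 m and y of can in the frame of tray between -0.03 and 0.03 m and height (world z) of can below 0.012 m)) and not ((x of water_bottle in the frame of tray between -0.065 and -0.005 m and y of water_bottle in the frame of tray between -0.03 and 0.03 m and z of water_bottle in the frame of tray below 0.05 m) or (x of miniature in the frame of tray between -0.065 and -0.005 m and y of miniature in the frame of tray between -0.03 and 0.03 m and z of miniature in the frame of tray below 0.05 m) or (x of jar in the frame of tray between -0.065 and -0.005 m and y of jar in the frame of tray between -0.03 and 0.03 m and z of jar in the frame of tray below 0.05 m) or (x of can in the frame of tray between -0.065 and -0.005 m and y of can in the frame of tray between -0.03 and 0.03 m and z of can in the frame of tray below 0.05 m))) or (((x of water_bottle in the frame of carrier between -0.125 and -0.085 m and y of water_bottle in the frame of carrier between -0.03 and 0.03 m and height (world z) of water_bottle below 0.012 m) or (x of miniature in the frame of carrier between -0.125 and -0.085 m and y of miniature in the frame of carrier between -0.03 and 0.03 m and height (world z) of miniature below 0.012 m) or (x of jar in the frame of carrier between -0.125 and -0.085 m and y of jar in the frame of carrier between -0.03 and 0.03 m and height (world z) of jar below 0.012 m) or (x of can in the frame of carrier between -0.125 and -0.085 m and y of can in the frame of carrier between -0.03 and 0.03 m and height (world z) of can below 0.012 m)) and not ((x of water_bottle in the frame of carrier between -0.065 and -0.005 m and y of water_bottle in the frame of carrier between -0.03 and 0.03 m and z of water_bottle in the frame of carrier below 0.05 m) or (x of miniature in the frame of carrier between -0.065 and -0.005 m and y of miniature in the frame of carrier between -0.03 and 0.03 m and z of miniature in the frame of carrier below 0.05 m) or (x of jar in the frame of carrier between -0.065 and -0.005 m and y of jar in the frame of carrier between -0.03 and 0.03 m and z of jar in the frame of carrier below 0.05 m) or (x of can in the frame of carrier between -0.065 and -0.005 m and y of can in the frame of carrier between -0.03 and 0.03 m and z of can in the frame of carrier below 0.05 m))) or (((x of water_bottle in the frame of carrier between -0.055 and -0.015 m and y of water_bottle in the frame of carrier between -0.03 and 0.03 m and height (world z) of water_bottle below 0.012 m) or (x of miniature in the frame of carrier between -0.055 and -0.015 m and y of miniature in the frame of carrier between -0.03 and 0.03 m and height (world z) of miniature below 0.012 m) or (x of jar in the frame of carrier between -0.055 and -0.015 m and y of jar in the frame of carrier between -0.03 and 0.03 m and height (world z) of jar below 0.012 m) or (x of can in the frame of carrier between -0.055 and -0.015 m and y of can in the frame of carrier between -0.03 and 0.03 m and height (world z) of can below 0.012 m)) and not ((x of water_bottle in the frame of carrier between 0.005 and 0.065 m and y of water_bottle in the frame of carrier between -0.03 and 0.03 m and z of water_bottle in the frame of carrier below 0.05 m) or (x of miniature in the frame of carrier between 0.005 and 0.065 m and y of miniature in the frame of carrier between -0.03 and 0.03 m and z of miniature in the frame of carrier below 0.05 m) or (x of jar in the frame of carrier between 0.005 and 0.065 m and y of jar in the frame of carrier between -0.03 and 0.03 m and z of jar in the frame of carrier below 0.05 m) or (x of can in the frame of carrier between 0.005 and 0.065 m and y of can in the frame of carrier between -0.03 and 0.03 m and z of can in the frame of carrier below 0.05 m))) or (((x of water_bottle in the frame of carrier between 0.015 and 0.055 m and y of water_bottle in the frame of carrier between -0.03 and 0.03 m and height (world z) of water_bottle below 0.012 m) or (x of miniature in the frame of carrier between 0.015 and 0.055 m and y of miniature in the frame of carrier between -0.03 and 0.03 m and height (world z) of miniature below 0.012 m) or (x of jar in the frame of carrier between 0.015 and 0.055 m and y of jar in the frame of carrier between -0.03 and 0.03 m and height (world z) of jar below 0.012 m) or (x of can in the frame of carrier between 0.015 and 0.055 m and y of can in the frame of carrier between -0.03 and 0.03 m and height (world z) of can below 0.012 m)) and not ((x of water_bottle in the frame of carrier between 0.075 and 0.135 m and y of water_bottle in the frame of carrier between -0.03 and 0.03 m and z of water_bottle in the frame of carrier below 0.05 m) or (x of miniature in the frame of carrier between 0.075 and 0.135 m and y of miniature in the frame of carrier between -0.03 and 0.03 m and z of miniature in the frame of carrier below 0.05 m) or (x of jar in the frame of carrier between 0.075 and 0.135 m and y of jar in the frame of carrier between -0.03 and 0.03 m and z of jar in the frame of carrier below 0.05 m) or (x of can in the frame of carrier between 0.075 and 0.135 m and y of can in the frame of carrier between -0.03 and 0.03 m and z of can in the frame of carrier below 0.05 m)))).
It fails at once if one of the four things is knocked over (tilted more than 40 degrees) (angle between any of water_bottle, miniature, jar, can's own z axis and vertical above 0.7 rad).
It fails at once if one of the four things is dropped (faster than 0.8 m/s while the fingers do not hold it, a fall of over 3 cm) ((linear speed of water_bottle above 0.8 m/s and contact force between the fingers and water_bottle below 0.05 N) or (linear speed of miniature above 0.8 m/s and contact force between the fingers and miniature below 0.05 N) or (linear speed of jar above 0.8 m/s and contact force between the fingers and jar below 0.05 N) or (linear speed of can above 0.8 m/s and contact force between the fingers and can below 0.05 N)).
It fails at once if the sugar bowl or the cup is pushed more than 3 cm from its place (distance of any of sugar_bowl, cup from where it was at the start of the episode above 0.03 m).
It also fails if it takes over 128 s, if anything falls off the work surface, if the arm or the gripper's body presses on something with over 40 N, if the wrist force passes 120 N, or if a joint passes its speed limit or range.

## Working session

There is one attempt and no reset: what is moved stays moved. The work goes in short steps, Python scripts to look and compute and a shell command to move; the robot and the scene stay as the last step left them, time stands still between calls to the robot, and variables do not carry over. Pictures are saved under pics/ and viewed, at most 16 in all, crops included, and the job is handed in when it is done.

```bash
mkdir -p pics; ls; python3 - <<'E'
from workcell import robot
import cv2,numpy as np
s=robot.observe();print(s['time'],s['position'],s['eef_rot'],robot.tip_extent)
for n in ['top','side']:
    im=robot.read_camera(n);cv2.imwrite(f'pics/{n}0.png',im[:,:,::-1])
    c=robot.camera_info(n);print(n,np.round(c['camera_matrix'],1).tolist(),c['k1'],np.round(c['extrinsics'],4).tolist())
E
```

```text
pics
0.0 [ 0.15543839 -0.50103861  0.25566754] [[ 9.55097642e-01  2.96290937e-01 -4.17861795e-04]
 [ 2.96291231e-01 -9.55096573e-01  1.42906091e-03]
 [ 2.43194261e-05 -1.48870149e-03 -9.99998892e-01]] 0.025
top [[432.2, 0.0, 255.7], [0.0, 432.2, 195.0], [0.0, 0.0, 1.0]] -0.027434826621953443 [[-0.1014, -0.9706, 0.2183, 0.3896], [-0.9948, 0.0993, -0.0207, -0.0055], [-0.0016, -0.2193, -0.9757, 0.9364], [0.0, 0.0, 0.0, 1.0]]
side [[390.8, 0.0, 255.7], [0.0, 390.8, 193.3], [0.0, 0.0, 1.0]] -0.046529353415885176 [[-0.9781, -0.1224, 0.1685, 0.4318], [-0.2081, 0.5463, -0.8113, 0.6368], [0.0072, -0.8286, -0.5598, 0.5064], [0.0, 0.0, 0.0, 1.0]]
```

View pics/top0.png

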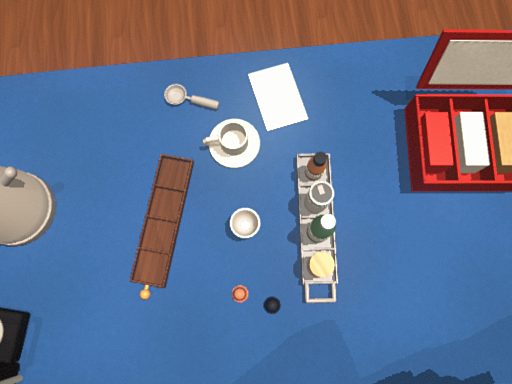

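View pics/side0.png

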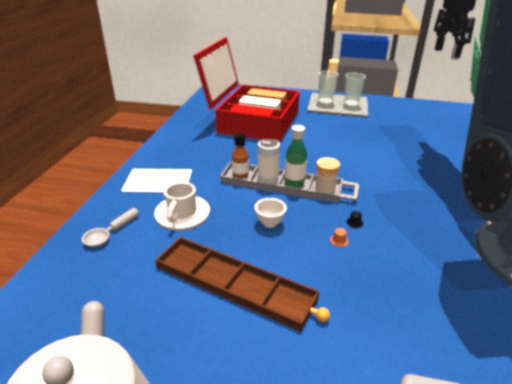

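The top view shows the carrier on the right (y<0), its handle at the near end at about (320,292). From the handle, the order is jar (321,265), water bottle (324,228), can (320,195), miniature (317,165). The tray is on the left with its knob near (145,294), so the far cell is filled first. The side view agrees. I'll enlarge the top view to read the corners.

```bash
python3 - <<'E'
import cv2
im=cv2.imread('pics/top0.png')[145:310,120:350]
cv2.imwrite('pics/crop1.png',cv2.resize(im,(782,561),interpolation=cv2.INTER_CUBIC))
E
```

```text
(no output)
```

View pics/crop1.png

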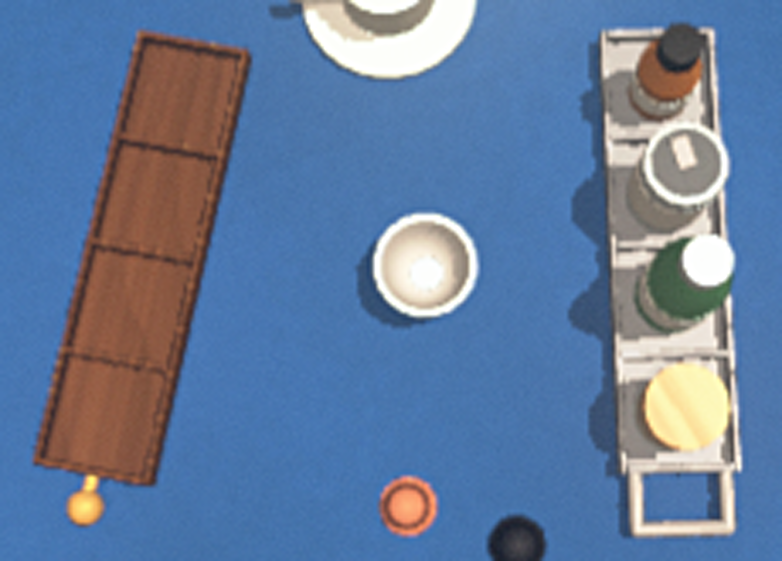

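The crop (3.4x, offset 120,145) shows the rim corners clearly. Tray: (140,33), (247,48), (37,463), (153,482). Carrier: (602,31), (715,29), (623,468), (740,469). Top centres are jar (686,407), water bottle cap (708,259), can (686,163), miniature cap (683,46), bowl (425,265).

```bash
cat > h.py <<'E'
from workcell import robot
import cv2,numpy as np
from scipy.spatial.transform import Rotation as R
def ray(n,uv,z,info=None):
    c=info or robot.camera_info(n);K=np.array(c['camera_matrix']);T=np.array(c['extrinsics'])
    p=cv2.undistortPoints(np.array([[uv]],float),K,np.array([c['k1'],0,0,0.]))[0,0]
    d=T[:3,:3]@[p[0],p[1],1];return T[:3,3]+d*(z-T[2,3])/d[2]
def proj(n,P,info=None):
    c=info or robot.camera_info(n);T=np.linalg.inv(np.array(c['extrinsics']))
    return cv2.projectPoints(np.atleast_2d(P).astype(float),T[:3,:3],T[:3,3],np.array(c['camera_matrix']),np.array([c['k1'],0,0,0.]))[0][:,0]
def to(p,yaw):
    """shift (tool mm) and turn (deg) to TCP p, tool straight down, with closing line (tool y) at yaw deg in world"""
    s=robot.observe();M=np.array(s['eef_rot'])
    y=np.array([np.cos(np.radians(yaw)),np.sin(np.radians(yaw)),0]);z=np.array([0,0,-1.])
    G=np.c_[np.cross(y,z),y,z]
    return np.round(1000*M.T@(np.array(p)-s['position']),1),np.round(R.from_matrix(M.T@G).as_rotvec(degrees=True),1)
E
python3 - <<'E'
from h import *
f=lambda x,y:(120+(x+.5)/3.4-.5,145+(y+.5)/3.4-.5)
X=[(142,37,'fl',1),(71,-1,0,0)]
loc=np.array([[-.142,.037],[-.142,-.037],[.142,.037],[.142,-.037]])
def fit(name,px):
    W=np.array([ray('top',f(*p),.02)[:2] for p in px])
    a=W.mean(0);H=(loc).T@(W-a);U,S,V=np.linalg.svd(H);r=(V.T@U.T)
    if np.linalg.det(r)<0: r=V.T@np.diag([1,-1])@U.T
    print(name,'centre',a.round(4),'yaw',np.degrees(np.arctan2(r[1,0],r[0,0])).round(1),'res mm',(1000*(W-a-loc@r.T)).round(1).tolist())
    for x in(-.105,-.035,.035,.105):print(x,(a+r@[x,0]).round(4))
    
# tool -x near: near-left,near-right,far-left,far-right
fit('tray',[(37,463),(153,482),(140,33),(247,48)])
fit('carrier',[(623,468),(740,469),(602,31),(715,29)])
for n,p,z in[('jar',(686,407),.078),('water',(708,259),.151),('can',(686,163),.104),('mini',(683,46),.114),('bowl',(425,265),.042)]:print(n,ray('top',f(*p),z).round(4))
print(robot.camera_info('wrist')['extrinsics'],robot.observe()['joint_positions'])
E
```

```text
tray centre [0.5645 0.1797] yaw -15.9 res mm [[0.5, -0.5], [2.3, 0.2], [-2.8, -0.9], [-0.0, 1.2]]
-0.105 [0.4635 0.2084]
-0.035 [0.5309 0.1893]
0.035 [0.5982 0.1701]
0.105 [0.6655 0.151 ]
carrier centre [ 0.5356 -0.1507] yaw -4.7 res mm [[2.4, -1.5], [0.4, 1.0], [-1.3, 0.2], [-1.4, 0.3]]
-0.105 [ 0.431  -0.1422]
-0.035 [ 0.5008 -0.1479]
0.035 [ 0.5705 -0.1536]
0.105 [ 0.6403 -0.1593]
jar [ 0.4295 -0.1382  0.078 ]
water [ 0.5035 -0.1493  0.151 ]
can [ 0.5676 -0.153   0.104 ]
mini [ 0.6353 -0.1589  0.114 ]
bowl [0.5333 0.0045 0.042 ]
[[ 0.29665753 -0.91518766 -0.27281104  0.22455521]
 [-0.95498011 -0.28510246 -0.08203402 -0.47993548]
 [-0.00270258  0.28486512 -0.9585638   0.37280035]
 [ 0.          0.          0.          1.        ]] [-7.27642619e+01  1.36760762e+01 -8.12910160e-01  7.55850025e+01
  6.84766948e-04  8.99994476e+01]
```

```bash
python3 -c "
from h import *
print(to([.430,-.140,.22],-94.7),to([.430,-.140,.071],-94.7))"
```

```text
(array([ 369.2, -263.5,   36.1]), array([-0.1,  0. , 21.9])) (array([ 369.2, -263.3,  185.1]), array([-0.1,  0. , 21.9]))
```

```bash
python3 -m creep '[[[37,-26,0,0,0,2,-1],[74,-53,0,0,0,5,-1],[111,-79,0,0,0,8,-1],[148,-105,10,0,0,11,-1],[185,-132,20,0,0,14,-1],[222,-158,30,0,0,17,-1],[260,-184,36,0,0,20,-1],[297,-211,36,0,0,21.9,-1],[334,-238,36,0,0,21.9,-1],[369,-263.5,36,0,0,21.9,-1]]]' | tail -c 600; python3 - <<'E'
from h import *
print(to([.430,-.140,.22],-94.7))
im=robot.read_camera('wrist');cv2.imwrite('pics/w1.png',im[:,:,::-1])
i=robot.camera_info('wrist')
print(proj('wrist',[[.430,-.140,.078],[.5035,-.149,.151],[.431,-.1422,.006]],i).round(0).tolist())
E
```

```text
time: 0.93
position: [0.4065, -0.1703, 0.2205]
eef_rot: [[0.997, -0.082, -0.001], [-0.082, -0.997, 0.0], [-0.001, -0.0, -1.0]]
wrist_force: [1.3, -2.1, 0.5]
width: 0.999
grasp_force: 0.0
(array([ 20.9, -32.1,   0.5]), array([-0.,  0.,  0.]))
[[233.0, 162.0], [224.0, 70.0], [241.0, 149.0]]
```

View pics/w1.png

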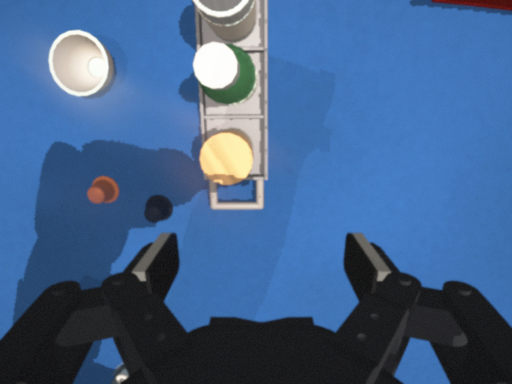

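The wrist view shows the jar lid at (226,158) and the bottle cap at (216,67), both about 7 px off the prediction. The arm was still settling, so I'll finish the approach and measure again.

```bash
python3 -m creep '[[[0,0,0,0,0,0,-1],[0,0,0,0,0,0,-1],[0,0,0,0,0,0,-1]]]' | head -2; python3 - <<'E'
from h import *
print(to([.430,-.140,.22],-94.7))
i=robot.camera_info('wrist')
im=robot.read_camera('wrist');cv2.imwrite('pics/w2.png',im[:,:,::-1])
print(proj('wrist',[[.430,-.140,.078],[.5035,-.149,.151],[.431,-.1422,.006]],i).round(0).tolist())
E
```

```text
time: 1.23
position: [0.4055, -0.1727, 0.2206]
(array([ 21.7, -34.6,   0.6]), array([-0.,  0.,  0.]))
[[224.0, 158.0], [210.0, 62.0], [234.0, 145.0]]
```

View pics/w2.png

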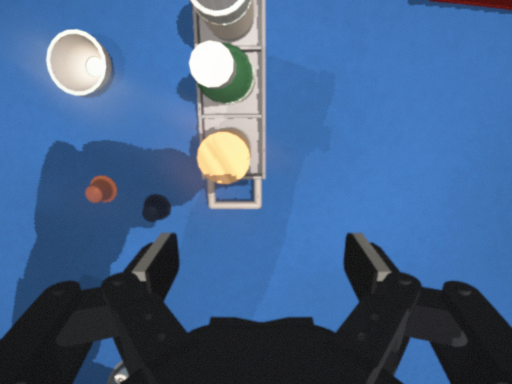

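Now settled: lid at (223,157) against a predicted (224,158), and cap within 2 px. The measurements hold, so I'll descend on the jar.

```bash
python3 -m creep '[[[11,-18,0,0,0,0,-1],[22,-34.5,0,0,0,0,-1],[22,-34.5,10,0,0,0,-1],[22,-34.5,40,0,0,0,-1],[22,-34.5,70,0,0,0,-1],[22,-34.5,100,0,0,0,-1],[22,-34.5,130,0,0,0,-1],[22,-34.5,150,0,0,0,-1],[22,-34.5,150,0,0,0,-1],[22,-34.5,150,0,0,0,-1]]]'; python3 -c "
from h import *
print(to([.430,-.140,.071],-94.7))"
```

```text
time: 2.12
position: [0.4297, -0.1407, 0.0705]
eef_rot: [[0.996, -0.084, -0.002], [-0.084, -0.996, 0.001], [-0.002, -0.001, -1.0]]
wrist_force: [0.9, 0.4, 0.4]
width: 0.996
grasp_force: 0.0
(array([ 0.3, -0.7, -0.5]), array([-0. ,  0.1, -0.1]))
```

```bash
python3 -m creep '[[[0,0,0,0,0,0,0],[0,0,0,0,0,0,0.5],[0,0,0,0,0,0,1],[0,0,0,0,0,0,1],[0,0,0,0,0,0,1],[0,0,0,0,0,0,1],[0,0,0,0,0,0,1],[0,0,0,0,0,0,1],[0,0,0,0,0,0,1],[0,0,0,0,0,0,1]]]'
```

```text
time: 2.95
position: [0.4318, -0.1401, 0.0724]
eef_rot: [[0.997, -0.081, 0.003], [-0.081, -0.997, -0.001], [0.003, 0.001, -1.0]]
wrist_force: [-1.7, 0.3, 8.5]
width: 0.564
grasp_force: 60.4
```

```bash
python3 -m creep '[[[0,0,-8,0,0,0,1],[0,0,-20,0,0,0,1],[0,0,-40,0,0,0,1],[0,0,-60,0,0,0,1],[0,0,-80,0,0,0,1],[0,0,-95,0,0,0,1],[0,0,-100,0,0,0,1],[0,0,-100,0,0,0,1]]]'; python3 - <<'E'
from h import *
print(to([.6655,.151,.17],-105.9))
im=robot.read_camera('side');cv2.imwrite('pics/s1.png',cv2.resize(im[60:330,140:440,::-1],None,fx=2,fy=2))
E
```

```text
time: 3.62
position: [0.4315, -0.1399, 0.1724]
eef_rot: [[0.997, -0.081, 0.003], [-0.081, -0.997, -0.001], [0.003, 0.001, -1.0]]
wrist_force: [-0.1, -0.4, -1.6]
width: 0.57
grasp_force: 62.4
(array([ 209.6, -308.9,    2.8]), array([ 0. , -0.2, 11.2]))
```

View pics/s1.png

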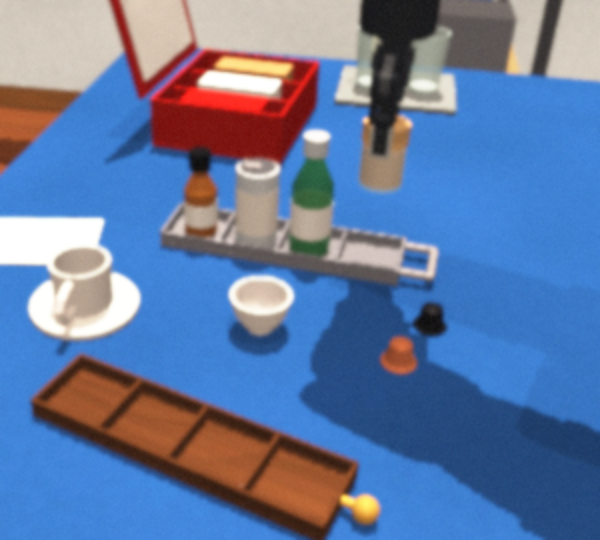

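The side crop shows the jar held upright at (385,155), with its neighbours undisturbed. I'll move sideways first, then forward.

```bash
python3 -m creep '[[[0,-15,0,0,0,0,1],[0,-40,0,0,0,0,1],[0,-68,0,0,0,1,1],[0,-96,0,0,0,2,1],[25,-120,0,0,0,3,1],[50,-140,0,0,0,5,1],[75,-160,0,0,0,6,1],[95,-185,0,0,0,8,1],[120,-205,0,0,0,10,1],[145,-230,0,0,0,11.2,1]]]' |head -2; python3 -c "
from h import *
print(to([.6655,.151,.17],-105.9),robot.observe()['width'])"
```

```text
time: 4.5
position: [0.5245, -0.0955, 0.1693]
(array([  88.9, -269.5,   10.2]), array([-2.4,  0.3,  4.4])) 0.5718128882176879
```

```bash
python3 -c "
from h import *
s=robot.observe()
for k in s: print(k,np.round(s[k],2).tolist())
im=robot.read_camera('side');cv2.imwrite('pics/s2.png',im[:,:,::-1])"
```

```text
time 4.5
joint_positions [-11.58, 17.09, -9.12, 64.02, 2.38, 179.94]
joint_vel [-15.19, 10.72, 16.05, 5.16, -1.22, -0.03]
effort [1.84, -59.11, 32.29, -0.13, 0.29, 0.0]
position [0.52, -0.1, 0.17]
eef_rot [[0.98, -0.2, 0.0], [-0.2, -0.98, 0.04], [-0.0, -0.04, -1.0]]
wrist_force [0.18, 0.62, -2.47]
torque [-0.03, 0.01, -0.01]
grasp_force 62.62
width 0.57
```

View pics/s2.png

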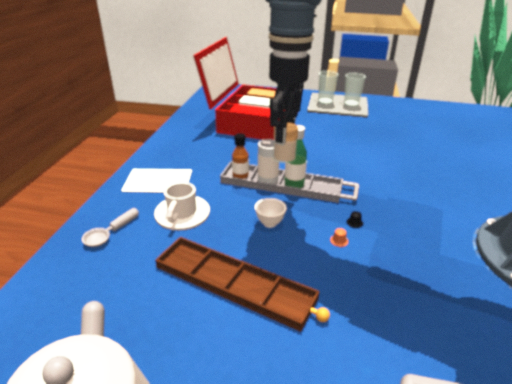

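The cause is joint 6 reaching its 180° limit. I'll move clear and level, then turn the jar half round. It's round, so the grasp is equivalent, and I'll keep that wrist orientation from now on.

```bash
python3 -m creep '[[[0,0,0,-1,0,0,1],[-4,-20,0,-2.4,0.3,0,1],[-8,-40,2,-2.4,0.3,0,1],[-12,-60,3,-2.4,0.3,0,1],[-16,-80,4,-2.4,0.3,0,1],[-20,-98,4,-2.4,0.3,0,1],[-20,-98,4,-2.4,0.3,0,1],[-20,-98,4,-2.4,0.3,0,1]]]' |head -3; python3 -c "
from h import *
print(to([.5655,.07,.17],74.1),robot.observe()['joint_positions'])"
```

```text
time: 5.22
position: [0.5146, -0.0641, 0.1711]
eef_rot: [[0.99, -0.14, 0.008], [-0.14, -0.99, 0.032], [0.003, -0.032, -0.999]]
(array([  31.6, -139.8,    5.7]), array([ 1.000e-01, -2.800e+00, -1.721e+02])) [ -8.11246888  15.39347039 -11.2604192   63.17417317   1.8537771
 179.94391675]
```

```bash
python3 -m creep '[[[0,0,0,0,0,-6,1],[0,0,0,0,0,-13,1],[0,0,0,0,0,-20,1],[0,0,0,0,0,-27,1],[0,-10,0,0,0,-34,1],[5,-30,0,0,0,-41,1],[10,-50,0,0,0,-48,1],[15,-70,0,0,0,-55,1],[20,-90,0,0,0,-62,1],[25,-110,0,0,0,-69,1]]]' |head -3; python3 -c "
from h import *
print(to([.5655,.07,.17],74.1),robot.observe()['joint_positions'])"
```

```text
time: 6.05
position: [0.5554, 0.0415, 0.1746]
eef_rot: [[0.481, 0.877, 0.008], [0.876, -0.481, 0.032], [0.031, -0.009, -0.999]]
(array([29.7, -4.9,  5.6]), array([   1.3,   -1.7, -102.9])) [  3.37167748  18.58840702  -6.06934656  64.80368484   1.78080788
 122.15420392]
```

```bash
python3 -m creep '[[[5,-1,0,0,0,-7,1],[10,-2,0,0.1,-0.2,-14,1],[15,-3,0,0.2,-0.3,-21,1],[20,-4,2,0.3,-0.4,-28,1],[25,-5,4,0.4,-0.6,-35,1],[30,-5,5,0.5,-0.7,-42,1],[30,-5,5,0.6,-0.8,-49,1],[30,-5,5,0.7,-0.9,-56,1],[30,-5,5,0.8,-1,-63,1],[30,-5,5,0.9,-1.1,-70,1]]]' |head -3; python3 -m creep '[[[0,0,0,0,0,-6,1],[0,0,0,0,0,-13,1],[0,0,0,0,0,-20,1],[0,0,0,0,0,-27,1],[0,0,0,0,0,-32,1],[0,0,0,0,0,-32,1],[0,0,0,0,0,-32,1]]]' |head -3; python3 -c "
from h import *
print(to([.6655,.151,.17],74.1),robot.observe()['joint_positions'])"
```

```text
time: 6.88
position: [0.5654, 0.0694, 0.1704]
eef_rot: [[-0.659, 0.752, -0.006], [0.752, 0.659, 0.012], [0.013, 0.004, -1.0]]
time: 7.47
position: [0.5653, 0.0695, 0.1704]
eef_rot: [[-0.955, 0.297, -0.006], [0.297, 0.955, 0.012], [0.009, 0.01, -1.0]]
(array([-71.5, 107.6,   0.9]), array([ 0.6, -0.5, -1.4])) [ 6.64401794 20.44850729 -3.87542433 65.91323795  0.73018877 23.9036564 ]
```

```bash
python3 -m creep '[[[-8,12,0,0,0,0,1],[-22,33,0,0.3,-0.2,-0.7,1],[-37,56,0,0.6,-0.5,-1.4,1],[-52,78,0,0.6,-0.5,-1.4,1],[-65,98,0,0.6,-0.5,-1.4,1],[-71.5,107.5,1,0.6,-0.5,-1.4,1],[-71.5,107.5,1,0.6,-0.5,-1.4,1],[-71.5,107.5,1,0.6,-0.5,-1.4,1],[-71.5,107.5,1,0.6,-0.5,-1.4,1]]]' |head -3; python3 - <<'E'
from h import *
print(to([.6655,.151,.074],74.1))
i=robot.camera_info('wrist');im=robot.read_camera('wrist').copy()
T=lambda x,y,z:[.5645+x*np.cos(np.radians(-15.9))-y*np.sin(np.radians(-15.9)),.1797+x*np.sin(np.radians(-15.9))+y*np.cos(np.radians(-15.9)),z]
for x,y in[(-.142,.037),(-.142,-.037),(.142,.037),(.142,-.037),(.07,.037),(.07,-.037),(0,.037),(0,-.037)]:
    q=proj('wrist',T(x,y,.02),i)[0]
    if -600<q[0]<1200 and -600<q[1]<1200:cv2.circle(im,tuple(int(v) for v in q),3,(0,255,0),-1)
cv2.imwrite('pics/w3.png',im[:,:,::-1])
E
```

```text
time: 8.22
position: [0.6645, 0.1509, 0.1697]
eef_rot: [[-0.962, 0.272, -0.001], [0.272, 0.962, -0.001], [0.001, -0.001, -1.0]]
(array([-1. ,  0.5, 95.7]), array([-0.1, -0.1,  0.1]))
```

View pics/w3.png

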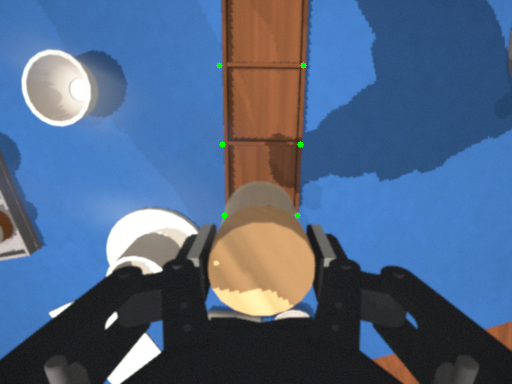

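The wrist view shows the predicted dividers matching along the tray (rows 65 and 143). The rims at columns 225 and 306 sit about 3 px (2–3 mm) further right than the prediction, so I'll add 2 mm in tool y and lower the jar.

```bash
python3 -m creep '[[[-1,2.5,10,0,0,0,1],[-1,2.5,30,0,0,0,1],[-1,2.5,50,0,0,0,1],[-1,2.5,68,0,0,0,1],[-1,2.5,80,0,0,0,1],[-1,2.5,88,0,0,0,1],[-1,2.5,92,0,0,0,1],[-1,2.5,95,0,0,0,1],[-1,2.5,96,0,0,0,1],[-1,2.5,96,0,0,0,1]]]'
```

```text
time: 9.1
position: [0.6671, 0.1535, 0.0744]
eef_rot: [[-0.963, 0.27, 0.001], [0.27, 0.963, -0.0], [-0.001, 0.0, -1.0]]
wrist_force: [0.5, 0.0, -1.7]
width: 0.568
grasp_force: 62.8
```

```bash
python3 -m creep '[[[0,0,1,0,0,0,1],[0,0,2,0,0,0,1],[0,0,2,0,0,0,1],[0,0,2,0,0,0,1]]]' | sed -n '2p;4p'; python3 -m creep '[[[0,0,0,0,0,0,0.05],[0,0,0,0,0,0,-0.2],[0,0,0,0,0,0,-0.6],[0,0,0,0,0,0,-1],[0,0,0,0,0,0,-1],[0,0,0,0,0,0,-1],[0,0,-20,0,0,0,-1],[0,0,-60,0,0,0,-1],[0,0,-100,0,0,0,-1],[0,0,-130,0,0,0,-1]]]'; python3 - <<'E'
from h import *
print(to([.5035,-.1485,.28],85.3))
im=robot.read_camera('top');cv2.imwrite('pics/t2.png',cv2.resize(im[145:310,120:350,::-1],(782,561),interpolation=cv2.INTER_CUBIC))
E
```

```text
position: [0.6672, 0.1536, 0.0726]
wrist_force: [0.0, -1.0, 2.0]
time: 10.27
position: [0.6671, 0.1536, 0.205]
eef_rot: [[-0.963, 0.27, 0.002], [0.27, 0.963, 0.0], [-0.002, 0.001, -1.0]]
wrist_force: [1.1, 1.0, 0.6]
width: 1.001
grasp_force: 0.0
(array([  75.7, -335. ,  -75.3]), array([  0. ,   0.1, -11. ]))
```

View pics/t2.png

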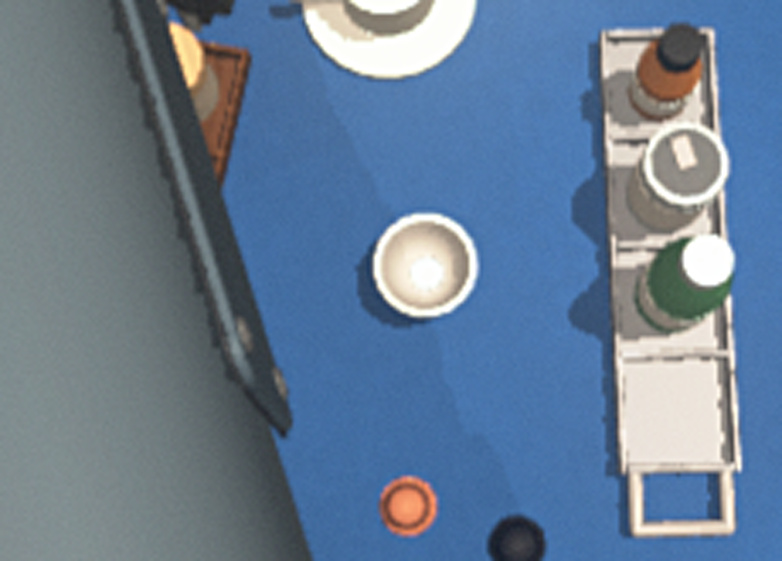

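The top crop shows the jar in the far tray cell (lid edge at (185,55)) and everything else unmoved. Next is the water bottle.

```bash
python3 -m creep '[[[8,-35,-15,0,0,-2,-1],[16,-70,-30,0,0,-4,-1],[24,-105,-45,0,0,-6,-1],[32,-140,-45,0,0,-8,-1],[40,-175,-45,0,0,-10,-1],[48,-210,-45,0,0,-11,-1],[56,-245,-45,0,0,-11,-1],[64,-280,-45,0,0,-11,-1],[72,-315,-45,0,0,-11,-1],[75.5,-335,-45,0,0,-11,-1]]]' |head -2; python3 -m creep '[[[0,0,0,0,0,0,-1],[0,0,0,0,0,0,-1],[0,0,0,0,0,0,-1]]]' |head -2; python3 - <<'E'
from h import *
print(to([.5035,-.1485,.146],85.3))
i=robot.camera_info('wrist');im=robot.read_camera('wrist').copy()
for p in [[.5035,-.149,.151],[.5676,-.153,.104],[.6353,-.1589,.114]]:
    cv2.circle(im,tuple(int(v) for v in proj('wrist',p,i)[0]),3,(0,255,0),-1)
cv2.imwrite('pics/w4.png',im[:,:,::-1])
E
```

```text
time: 11.15
position: [0.5016, -0.1509, 0.2473]
time: 11.4
position: [0.5038, -0.1484, 0.2471]
(array([ 3.000e-01, -1.000e-01,  1.011e+02]), array([-0.,  0.,  0.]))
```

View pics/w4.png

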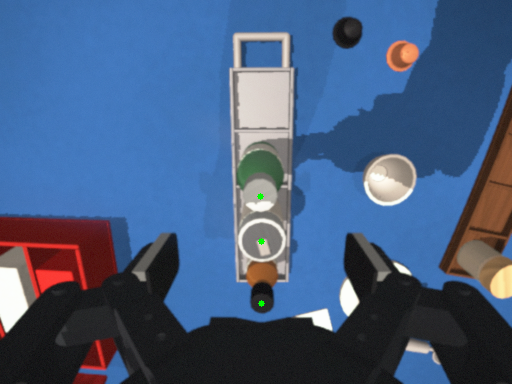

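The wrist view puts the cap, can and miniature tops right on the projected dots at (260,196), (261,241) and (261,303). I'll descend and grip the cap.

```bash
python3 -m creep '[[[0,0,20,0,0,0,-1],[0,0,50,0,0,0,-1],[0,0,80,0,0,0,-1],[0,0,95,0,0,0,-1],[0,0,101,0,0,0,-1],[0,0,101,0,0,0,-1],[0,0,101,0,0,0,-0.5],[0,0,101,0,0,0,0],[0,0,101,0,0,0,0.4],[0,0,101,0,0,0,0.7]]]'|sed -n '2p;5,6p'; python3 -m creep '[[[0,0,0,0,0,0,1],[0,0,0,0,0,0,1],[0,0,0,0,0,0,1],[0,0,0,0,0,0,1],[0,0,0,0,0,0,1],[0,0,0,0,0,0,1],[0,0,0,0,0,0,1]]]'
```

```text
position: [0.5042, -0.1487, 0.1471]
width: 0.451
grasp_force: 0.0
time: 12.87
position: [0.5041, -0.1489, 0.147]
eef_rot: [[-0.997, 0.082, 0.002], [0.082, 0.997, -0.001], [-0.002, -0.001, -1.0]]
wrist_force: [-0.3, -0.4, 5.4]
width: 0.312
grasp_force: 58.7
```

```bash
python3 -m creep '[[[0,0,-8,0,0,0,1],[0,0,-22,0,0,0,1],[0,0,-42,0,0,0,1],[0,0,-62,0,0,0,1],[0,0,-82,0,0,0,1],[0,0,-98,0,0,0,1],[0,0,-106,0,0,0,1],[0,0,-110,0,0,0,1],[0,0,-110,0,0,0,1]]]'|sed -n '2p;5,6p'; python3 -m creep '[[[-2,10,0,0,0,0,1],[-5,30,0,0,0,1,1],[-10,55,0,0,0,2,1],[-16,82,0,0,0,3,1],[-22,110,0,0,0,4,1],[-28,138,0,0,0,5,1],[-34,166,0,0,0,6,1],[-40,194,0,0,0,7,1],[-46,222,0,0,0,8,1],[-52,250,0,0,0,9,1]]]' |head -2; python3 -c "
from h import *
print(to([.599,.1725,.257],74.1),robot.observe()['width'])"
```

```text
position: [0.5037, -0.1486, 0.2564]
width: 0.307
grasp_force: 59.2
time: 14.45
position: [0.5754, 0.0983, 0.2545]
(array([-5.4, 77.7, -2.6]), array([-0.1, -0.1,  2.2])) 0.3095668454495809
```

```bash
python3 -m creep '[[[-2,25,0,0,0,1,1],[-3.5,48,0,0,0,2,1],[-5,66,0,0,0,2.2,1],[-5,76,0,0,0,2.2,1],[-5,77.5,0,0,0,2.2,1],[-5,77.5,0,0,0,2.2,1],[-5,77.5,0,0,0,2.2,1],[-5,77.5,0,0,0,2.2,1]]]' |head -2; python3 - <<'E'
from h import *
print(to([.599,.1725,.149],74.1))
im=robot.read_camera('top');a=im[145:310,120:350,::-1]
j=robot.read_camera('side')[200:350,130:350,::-1]
cv2.imwrite('pics/t3.png',np.hstack([cv2.resize(a,(400,287)),cv2.resize(j,(400,287))]))
E
```

```text
time: 15.12
position: [0.5987, 0.1694, 0.2559]
(array([  0.5,   3.1, 106.9]), array([-0., -0., -0.]))
```

View pics/t3.png

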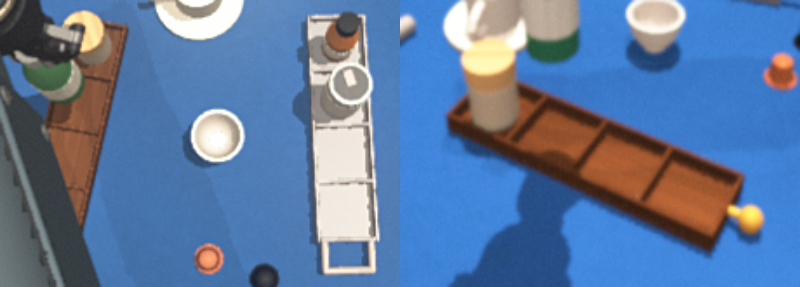

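The jar stands in the far cell, and the bottle hangs upright above the next one. Lowering it.

```bash
python3 -m creep '[[[0,3,10,0,0,0,1],[0,3,30,0,0,0,1],[0,3,52,0,0,0,1],[0,3,72,0,0,0,1],[0,3,86,0,0,0,1],[0,3,96,0,0,0,1],[0,3,102,0,0,0,1],[0,3,106,0,0,0,1],[0,3,106,0,0,0,1]]]'; python3 -m creep '[[[0,0,1,0,0,0,1],[0,0,2,0,0,0,1],[0,0,3,0,0,0,1],[0,0,3,0,0,0,1],[0,0,3,0,0,0,1]]]'
```

```text
time: 15.97
position: [0.5997, 0.1732, 0.1495]
eef_rot: [[-0.962, 0.274, -0.001], [0.274, 0.962, -0.0], [0.0, -0.001, -1.0]]
wrist_force: [-0.7, -0.6, -2.8]
width: 0.308
grasp_force: 59.5
time: 16.38
position: [0.5999, 0.1734, 0.1472]
eef_rot: [[-0.962, 0.274, 0.0], [0.274, 0.962, -0.0], [-0.0, -0.0, -1.0]]
wrist_force: [-0.0, -0.8, -2.8]
width: 0.307
grasp_force: 59.5
```

```bash
python3 -m creep '[[[0,0,1,0,0,0,1],[0,0,1.5,0,0,0,1],[0,0,1.5,0,0,0,1],[0,0,1.5,0,0,0,1]]]'|sed -n '2p;4p'; python3 -m creep '[[[0,0,0,0,0,0,0.5],[0,0,0,0,0,0,0.2],[0,0,0,0,0,0,-0.2],[0,0,0,0,0,0,-0.6],[0,0,0,0,0,0,-1],[0,0,0,0,0,0,-1],[0,0,0,0,0,0,-1],[0,0,0,0,0,0,-1],[0,0,-30,0,0,0,-1],[0,0,-70,0,0,0,-1]]]';  python3 -c "
from h import *
print(to([.5685,-.153,.22],85.3))"
```

```text
position: [0.6004, 0.1734, 0.1471]
wrist_force: [-1.5, -1.4, 8.8]
time: 17.55
position: [0.5979, 0.1728, 0.2128]
eef_rot: [[-0.962, 0.274, -0.007], [0.274, 0.962, -0.002], [0.006, -0.004, -1.0]]
wrist_force: [2.0, 0.7, -0.3]
width: 0.996
grasp_force: 0.0
(array([ -60.8, -321.4,   -6.3]), array([ -0.2,  -0.4, -11.2]))
```

```bash
python3 -m creep '[[[-6,-32,-4,0,0,-2,-1],[-12,-66,-4,0,0,-4,-1],[-19,-100,-4,0,0,-6,-1],[-26,-136,-4,0,0,-8,-1],[-33,-172,-4,0,0,-10,-1],[-40,-208,-4,0,0,-11.2,-1],[-46,-244,-4,0,0,-11.2,-1],[-53,-280,-4,0,0,-11.2,-1],[-60,-314,-4,0,0,-11.2,-1],[-61,-321.5,-4,0,0,-11.2,-1]]]' |head -2; python3 -m creep '[[[0,0,0,0,0,0,-1],[0,0,0,0,0,0,-1],[0,0,0,0,0,0,-1]]]' |head -2; python3 - <<'E'
from h import *
print(to([.5685,-.153,.076],85.3))
i=robot.camera_info('wrist');im=robot.read_camera('wrist').copy()
for p in [[.5676,-.153,.104],[.6353,-.1589,.114]]:
    cv2.circle(im,tuple(int(v) for v in proj('wrist',p,i)[0]),3,(0,255,0),-1)
cv2.imwrite('pics/w5.png',im[:,:,::-1])
E
```

```text
time: 18.38
position: [0.57, -0.1571, 0.2195]
time: 18.63
position: [0.5706, -0.1515, 0.2195]
(array([  2. ,  -1.7, 143.5]), array([ 0. , -0. ,  0.1]))
```

View pics/w5.png

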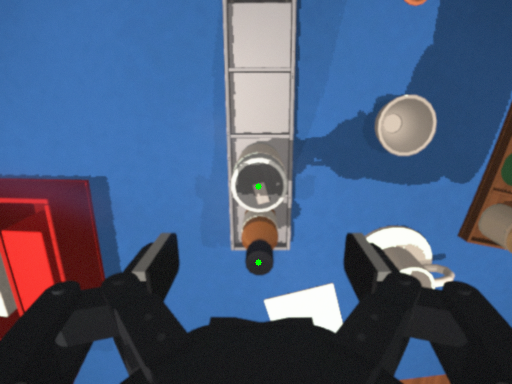

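The can top at (259,185) and the miniature at (259,262) match the projections. Descending on the can.

```bash
python3 -m creep '[[[1,-1,15,0,0,0,-1],[2,-1.5,45,0,0,0,-1],[2,-1.5,75,0,0,0,-1],[2,-1.5,105,0,0,0,-1],[2,-1.5,130,0,0,0,-1],[2,-1.5,143,0,0,0,-1],[2,-1.5,143,0,0,0,-1],[2,-1.5,143,0,0,0,-0.5],[2,-1.5,143,0,0,0,0],[2,-1.5,143,0,0,0,0.3]]]'|sed -n '2p;5,6p'; python3 -m creep '[[[0,0,0,0,0,0,1],[0,0,0,0,0,0,1],[0,0,0,0,0,0,1],[0,0,0,0,0,0,1],[0,0,0,0,0,0,1],[0,0,0,0,0,0,1],[0,0,0,0,0,0,1]]]'
```

```text
position: [0.5694, -0.1537, 0.078]
width: 0.601
grasp_force: 0.0
time: 20.1
position: [0.5695, -0.1538, 0.0783]
eef_rot: [[-0.997, 0.081, 0.003], [0.081, 0.997, -0.0], [-0.003, -0.0, -1.0]]
wrist_force: [-0.2, 2.8, 5.9]
width: 0.576
grasp_force: 61.4
```

```bash
python3 -m creep '[[[0,0,-8,0,0,0,1],[0,0,-22,0,0,0,1],[0,0,-42,0,0,0,1],[0,0,-62,0,0,0,1],[0,0,-82,0,0,0,1],[0,0,-102,0,0,0,1],[0,0,-120,0,0,0,1],[0,0,-128,0,0,0,1],[0,0,-128,0,0,0,1]]]'|sed -n '2p;4,6p';python3 -c "
from h import *
print(to([.5315,.1915,.20],74.1))"
```

```text
position: [0.5693, -0.1543, 0.207]
wrist_force: [-0.8, -0.3, -1.5]
width: 0.573
grasp_force: 62.2
(array([ 66. , 341.5,   6.4]), array([-0. ,  0.2, 11.2]))
```

```bash
python3 -m creep '[[[3,10,0,0,0,0,1],[12,32,0,0,0,1,1],[22,60,0,0,0,2,1],[32,90,0,0,0,3,1],[42,120,0,0,0,4,1],[50,150,0,0,0,5,1],[58,180,0,0,0,7,1],[64,210,0,0,0,8,1],[66,240,0,0,0,9,1],[66,270,0,0,0,10,1]]]' |head -2;  python3 -m creep '[[[0,25,0,0,0,1,1],[0,45,0,0,0,1.2,1],[0,60,0,0,0,1.2,1],[0,68,0,0,0,1.2,1],[0,71.5,0,0,0,1.2,1],[0,71.5,0,0,0,1.2,1],[0,71.5,0,0,0,1.2,1]]]' |head -2; python3 - <<'E'
from h import *
print(to([.5315,.1915,.08],74.1))
a=robot.read_camera('wrist')[:,:,::-1]
j=robot.read_camera('side')[180:330,130:350,::-1]
cv2.imwrite('pics/t4.png',np.hstack([cv2.resize(a,(400,300)),cv2.resize(j,(400,300))]))
E
```

```text
time: 21.68
position: [0.5227, 0.1223, 0.2032]
time: 22.27
position: [0.5425, 0.189, 0.2041]
(array([ 11.1,  -0.5, 124.1]), array([-0.1, -0. , -0. ]))
```

View pics/t4.png

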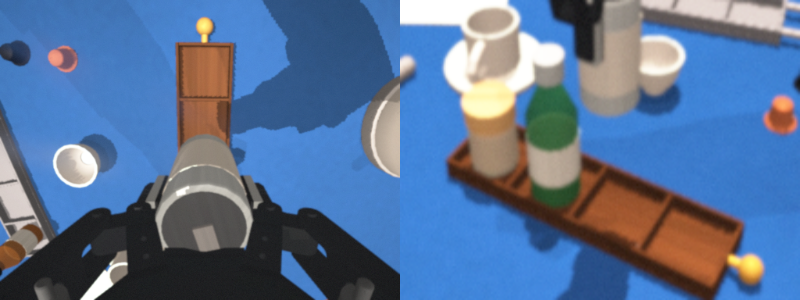

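The bottle and jar stand in their cells, and the can hangs upright, 11 mm short along the tray. I'll correct that and lower it.

```bash
python3 -m creep '[[[6,0,0,0,0,0,1],[11,0,4,0,0,0,1],[11,0,25,0,0,0,1],[11,0,50,0,0,0,1],[11,0,74,0,0,0,1],[11,0,94,0,0,0,1],[11,0,108,0,0,0,1],[11,0,117,0,0,0,1],[11,0,123,0,0,0,1],[11,0,123,0,0,0,1]]]'|sed -n '2p;4p'; python3 -m creep '[[[0,0,1,0,0,0,1],[0,0,2,0,0,0,1],[0,0,2,0,0,0,1],[0,0,2,0,0,0,1]]]'
```

```text
position: [0.5315, 0.1925, 0.0806]
wrist_force: [-0.1, 0.7, -2.4]
time: 23.53
position: [0.5325, 0.1929, 0.08]
eef_rot: [[-0.962, 0.274, 0.001], [0.274, 0.962, 0.0], [-0.001, 0.0, -1.0]]
wrist_force: [-0.1, 0.6, -2.0]
width: 0.578
grasp_force: 62.3
```

```bash
python3 -m creep '[[[0,0,1,0,0,0,1],[0,0,2,0,0,0,1],[0,0,2,0,0,0,1],[0,0,2,0,0,0,1]]]'|sed -n '2p;4p'
```

```text
position: [0.5325, 0.1929, 0.0783]
wrist_force: [-0.5, -1.1, 5.5]
```

```bash
python3 -m creep '[[[0,0,0,0,0,0,0.1],[0,0,0,0,0,0,-0.2],[0,0,0,0,0,0,-0.6],[0,0,0,0,0,0,-1],[0,0,0,0,0,0,-1],[0,0,0,0,0,0,-1],[0,0,-20,0,0,0,-1],[0,0,-60,0,0,0,-1],[0,0,-100,0,0,0,-1],[0,0,-135,0,0,0,-1]]]'|sed -n '2p;5p';  python3 -c "
from h import *
print(to([.6355,-.1585,.215],85.3))"
```

```text
position: [0.532, 0.1927, 0.2145]
width: 0.994
(array([-195.6, -309.5,   -0.4]), array([ -0. ,   0. , -11.2]))
```

```bash
python3 -m creep '[[[-18,-30,-10,0,0,-2,-1],[-38,-61,-10,0,0,-4,-1],[-58,-92,-10,0,0,-6,-1],[-78,-124,-10,0,0,-8,-1],[-98,-155,-10,0,0,-10,-1],[-118,-187,-10,0,0,-11.2,-1],[-138,-218,-10,0,0,-11.2,-1],[-158,-250,-10,0,0,-11.2,-1],[-178,-281,-10,0,0,-11.2,-1],[-195.5,-309.5,-8,0,0,-11.2,-1]]]' |head -2; python3 -m creep '[[[0,0,0,0,0,0,-1],[0,0,0,0,0,0,-1],[0,0,0,0,0,0,-1],[0,0,0,0,0,0,-1]]]' |head -2; python3 - <<'E'
from h import *
print(to([.6355,-.1585,.109],85.3))
i=robot.camera_info('wrist');im=robot.read_camera('wrist').copy()
for p in [[.6353,-.1589,.114],[.6403,-.1593,.02]]:
    cv2.circle(im,tuple(int(v) for v in proj('wrist',p,i)[0]),2,(0,255,0),-1)
j=robot.read_camera('side')[150:330,130:370]
cv2.imwrite('pics/w6.png',np.hstack([cv2.resize(im,(400,300)),cv2.resize(j,(400,300))])[:,:,::-1])
E
```

```text
time: 25.53
position: [0.636, -0.1608, 0.2207]
time: 25.87
position: [0.6353, -0.1574, 0.2206]
(array([ -0.3,  -1.1, 111.6]), array([-0. , -0. ,  0.1]))
```

View pics/w6.png

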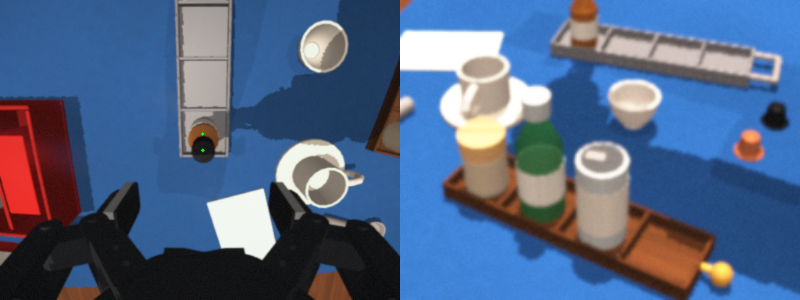

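The can stands in the third cell, and the miniature's cap is centred on the projected dot at (203,151). Gripping its cap.

```bash
python3 -m creep '[[[0,-1,15,0,0,0,-1],[0,-1,45,0,0,0,-1],[0,-1,75,0,0,0,-1],[0,-1,100,0,0,0,-1],[0,-1,111,0,0,0,-1],[0,-1,111,0,0,0,-1],[0,-1,111,0,0,0,-0.5],[0,-1,111,0,0,0,0],[0,-1,111,0,0,0,0.4],[0,-1,111,0,0,0,0.7]]]'|sed -n '2p;5,6p'; python3 -m creep '[[[0,0,0,0,0,0,1],[0,0,0,0,0,0,1],[0,0,0,0,0,0,1],[0,0,0,0,0,0,1],[0,0,0,0,0,0,1],[0,0,0,0,0,0,1],[0,0,0,0,0,0,1]]]'
```

```text
position: [0.6363, -0.1596, 0.1111]
width: 0.455
grasp_force: 0.0
time: 27.38
position: [0.6361, -0.1595, 0.1108]
eef_rot: [[-0.997, 0.081, 0.002], [0.081, 0.997, -0.0], [-0.002, -0.0, -1.0]]
wrist_force: [0.2, 0.9, 5.8]
width: 0.284
grasp_force: 58.5
```

```bash
python3 -m creep '[[[0,0,-8,0,0,0,1],[0,0,-22,0,0,0,1],[0,0,-42,0,0,0,1],[0,0,-62,0,0,0,1],[0,0,-82,0,0,0,1],[0,0,-102,0,0,0,1],[0,0,-117,0,0,0,1],[0,0,-120,0,0,0,1],[0,0,-120,0,0,0,1]]]'|sed -n '2p;4,6p';python3 -c "
from h import *
print(to([.464,.2105,.23],74.1))"
```

```text
position: [0.6359, -0.1596, 0.2307]
wrist_force: [-0.9, 0.3, -1.8]
width: 0.28
grasp_force: 58.9
(array([2.015e+02, 3.548e+02, 1.000e-01]), array([-0. ,  0.1, 11.2]))
```

```bash
python3 -m creep '[[[8,8,0,0,0,0,1],[25,23,0,0,0,1,1],[45,45,0,0,0,2,1],[67,67,0,0,0,3,1],[89,89,0,0,0,4,1],[111,111,0,0,0,5,1],[133,133,0,0,0,7,1],[155,157,0,0,0,8,1],[177,182,0,0,0,10,1],[195,207,0,0,0,11.2,1]]]' |head -2;python3 -c "
from h import *
print(to([.464,.2105,.23],74.1))"
```

```text
time: 28.97
position: [0.4556, 0.0635, 0.2282]
(array([ 32.5, 143.6,  -1.9]), array([-0.1, -0.1, -0.1]))
```

```bash
python3 -m creep '[[[6,27,0,0,0,0,1],[13,56,0,0,0,0,1],[20,85,0,0,0,0,1],[26,112,0,0,0,0,1],[30,132,0,0,0,0,1],[32.5,142,0,0,0,0,1],[32.5,143.5,0,0,0,0,1],[32.5,143.5,0,0,0,0,1],[32.5,143.5,0,0,0,0,1],[32.5,143.5,0,0,0,0,1]]]' |head -2;python3 -c "
from h import *
print(to([.464,.2105,.113],74.1),robot.observe()['width'])"
```

```text
time: 29.8
position: [0.4659, 0.2085, 0.2293]
(array([  2.3,   1.5, 116.3]), array([-0., -0., -0.])) 0.28340983140821624
```

```bash
python3 -m creep '[[[2,1.5,10,0,0,0,1],[2,1.5,32,0,0,0,1],[2,1.5,56,0,0,0,1],[2,1.5,78,0,0,0,1],[2,1.5,95,0,0,0,1],[2,1.5,106,0,0,0,1],[2,1.5,112,0,0,0,1],[2,1.5,116,0,0,0,1],[2,1.5,116,0,0,0,1]]]'|sed -n '2p;4p'; python3 -m creep '[[[0,0,1,0,0,0,1],[0,0,1.5,0,0,0,1],[0,0,1.5,0,0,0,1],[0,0,1.5,0,0,0,1]]]'|sed -n '2p;4p'
```

```text
position: [0.4643, 0.2112, 0.1129]
wrist_force: [0.2, -0.4, -2.1]
position: [0.4648, 0.2118, 0.1124]
wrist_force: [-0.4, -0.3, -1.6]
```

```bash
python3 -m creep '[[[0,0,1,0,0,0,1],[0,0,2,0,0,0,1],[0,0,2,0,0,0,1],[0,0,2,0,0,0,1]]]'|sed -n '2p;4p'
```

```text
position: [0.465, 0.212, 0.1107]
wrist_force: [-1.7, 0.3, 5.2]
```

Contact. Releasing and backing off.

```bash
python3 -m creep '[[[0,0,0,0,0,0,0.5],[0,0,0,0,0,0,0.2],[0,0,0,0,0,0,-0.2],[0,0,0,0,0,0,-0.6],[0,0,0,0,0,0,-1],[0,0,0,0,0,0,-1],[0,0,0,0,0,0,-1],[0,0,-25,0,0,0,-1],[0,0,-65,0,0,0,-1],[0,0,-105,0,0,0,-1]]]'|sed -n '2p;5p'; python3 -m creep '[[[0,-40,-40,0,0,0,-1],[0,-80,-40,0,0,0,-1],[0,-120,-40,0,0,0,-1],[0,-160,-40,0,0,0,-1],[0,-200,-40,0,0,0,-1],[0,-240,-40,0,0,0,-1],[0,-240,-40,0,0,0,-1],[0,-240,-40,0,0,0,-1]]]'|sed -n '1,2p;4p'; python3 - <<'E'
from h import *
a=robot.read_camera('top')[145:310,120:350]
j=robot.read_camera('side')[150:330,130:370]
cv2.imwrite('pics/f.png',np.hstack([cv2.resize(a,(400,300)),cv2.resize(j,(400,300))])[:,:,::-1])
E
```

```text
position: [0.4635, 0.2112, 0.2153]
width: 1.0
time: 32.72
position: [0.3982, -0.0211, 0.2553]
wrist_force: [0.5, -0.3, 0.1]
```

View pics/f.png

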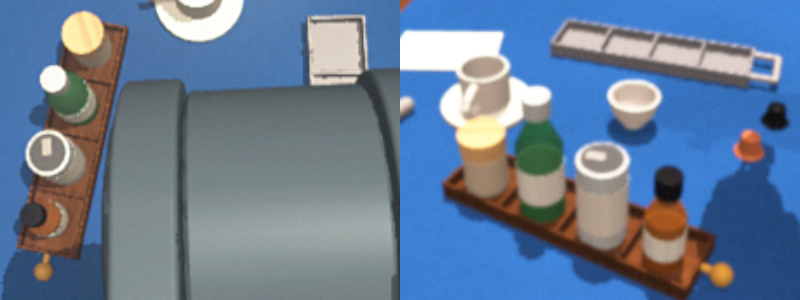

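All four stand upright in their cells (jar, bottle, can, miniature from the far end to the knob). The carrier is empty, the bowl and cup are in place, and the arm is clear.

```bash
python3 -c "
from workcell import robot
print(robot.finish_job())"
```

```text
the job is handed in; nothing more can be done
None
```

The job is handed in: the jar, water bottle, can and miniature stand released in the tray, with the jar farthest from the knob and the miniature beside it, and the sugar bowl and cup were not moved; no verdict came back.

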